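Load a board, set the off-contact spacer and hold the screen down on it

TASK

Push the plywood board squarely under the raised screen until it is fully home against both stops, where it stays. Without prying the screen up, slide the orange spacer nose first under the screen's front bar where the board leaves the base bare, flat on the base with its nose well under the bar but not beyond it, and let go. Then press the front bar down, firmly but not hard, flush onto the spacer and finish while still holding it pressed, keeping off the mesh and leaving the tape, jar and squeegee alone.

Things in the scene. Friction and masses are not known exactly. Their poses are not given: they have to be found in the camera images.
- station: Fixed printing station: white base board, 18 mm thick. Origin on the table under the middle of the robot-side face of the screen's front bar; x points to the hinges, away from the robot, y left along the bar, z up. Base top: z = 18, x = -150 to 480, y = -170 to 170 mm. Under the screen two stops (8 mm high, 36 mm wide, at y = -40 and 40) face the robot's side at x = 210 mm.
- screen: Aluminium screen frame, 380 (x) x 300 (y) x 30 mm high, bars 40 mm wide, hinged on the station. Hinge axis along y at x = 415, z = 49 mm of the station. Origin in the outer face of its front bar, mid-length and mid-height. Springs hold it up in front; pressing the front bar down the 6 to 9 mm to level takes about 4 N and it rises again when let go. Without the spacer it goes down further, onto the board.
- front_bar (a point): Middle of the top of the screen's front bar, 20 mm behind its outer face. The bar covers x = 0 to 40, y = -150 to 150 mm of the station. At rest its top is 70 to 73 mm above the table and its underside 22 to 25 mm above the base; sitting flush on the 16 mm spacer its top is at 64 mm.
- mesh: Green and cream mesh, 300 x 220 mm, stretched in the frame's opening at the frame's underside; delicate, not to be touched. Origin at the middle of its edge along the front bar.
- board: Loose plywood board, 240 (x, towards the stops) x 210 (y) x 12 mm, 0.4 kg, flat on the base. Origin at the middle of its underside. Starts 40 to 65 mm short of the stops, partly under the screen, up to 40 mm to either side. Home, its origin is at x = 90 mm of the station and it sticks out 30 mm in front of the bar. The gap bar to board, 10 to 13 mm, is too low for the spacer.
- spacer: Loose orange plastic spacer strip, 140 (x) x 28 (y) x 16 mm thick, 60 g, lying on the table beside the base, on its left or right. Origin at the middle of its underside; x points to its nose. The last 12 mm at the nose are stepped down (24 mm wide, 10 mm thick); a black dot marks the other end.
- spacer_nose (a point): Underside of the spacer's nose end, on its centre line, 70 mm along x from the spacer's origin.
- tape: Roll of brown tape lying flat, 96 mm diameter, 48 mm high, on the other side of the base from the spacer; bystander. Origin at the middle of its underside.
- ink_jar: White ink jar, 84 mm diameter, 85 mm high; bystander. Origin at the middle of its underside.
- squeegee: Wooden hand squeegee lying flat, about 80 x 180 mm, 26 mm high; bystander. Origin under the middle of its handle.
Things that resemble listed ones, but are neither listed nor needed, are in the scene too. Of the things like the spacer, leave any that is pink or yellow; of the rest the larger one is meant.

How it is judged:
By the outcome, as a careful person would: the job done as asked, in the order asked, and still so for the second after the job is handed in, while the arm keeps its last pose, push and grip.
It also fails if it takes over 61 s, if anything falls off the work surface, if the arm or the gripper's body presses on something with over 40 N, if the wrist force passes 120 N, or if a joint passes its speed limit or range.

ROBOT

A 7-joint arm with a two-finger parallel gripper is mounted at the origin on the work surface. World frame = base frame: x ahead of the robot, y to its left, z up, the work surface at z = 0. Lengths are in m, angles in rad, forces in N, time in s.
With the tool pointing down it reaches from about 0.4 to 0.85 m from the base axis. Payload 10.4 kg.
Tool frame: the origin (TCP) lies at the very end of the fingers, on their centre line; the grasp point (between the pads) lies 19 mm behind it; z points along the fingers, y is the line along which they close (so a half turn about z gives the same grasp; the last joint's range is limited). The gripper opens to 85 mm and grips with 20 to 120 N. Pads are 22 mm wide; open, the fingers measure 114 mm over their backs; the gripper's body (76 mm by 85 mm) begins 54 mm behind the grasp point. The pads swing forward as they close: fully open they stand 13 mm farther back than shut.
Start: joints at [1.142, 0.332, -0.065, 1.46, 0.022, 1.35, -0.088], TCP at [0.247, -0.574, 0.231] pointing down, gripper open.
Joint ranges: [-2.6, 2.6], [-0.5, 2.12], [-1.47, 1.34], [0.16, 2.42], [-1.27, 4.41], [0.06, 2.06], [-2.6, 2.6]. Speed limits (rad/s): [2.22, 2.22, 2.79, 2.79, 3.14, 3.14, 3.14].

INTERFACE

Orientations are given as a unit quaternion [x, y, z, w].
In Python, from workcell import * gives the robot as it stands.
- The arm moves only by the tool step_arm, never from a script. Its argument "commands" is one flat list of numbers, 7 for each row, row after row: the finger opening in mm, from 0 to 85.4, then the shift along the world's x, y, z as a fraction of full scale, then the turn, a rotation vector about the world's x, y, z as a fraction of full scale. A call has exactly 10 rows; each row is the pose to reach, as a shift and turn from the pose commanded when the call began, turning the shorter way round; what a row does not reach only later rows make up. Full scale, the value 1, is 0.6 m for a shift and pi rad for a turn. A row lasts 1/8 s, in which the tool goes at most 62.5 mm and 10.7 degrees, less where a joint would pass 70% of its speed; a pose out of reach is approached as far as the arm can. A call with a number of a shift or a turn outside -1 to 1 is refused whole. A call with a gripper value outside its range is refused whole. The fingers move at their own pace and stop on an object; "squeeze" is the grip in N (left out, the last holds). Time passes only in rows, so rows that repeat a pose let the fingers close, or fill a call up. It gives the time, the measured TCP pose, the force, the opening and the grip force at its end, in the units of the state.
- get_obs(): the state, without advancing time (a new reading comes with each control period).
- camera(name): name is "scene" or "top" or "wrist"; returns the picture (384x512x3 uint8, red, green, blue); there is no depth.
- camera_params(name): a dict with "mtx" (3x3 intrinsics, pixels), "extrinsics" (4x4, takes a point from world to camera coordinates); the wrist camera has in their place "tool_from_camera" (4x4, takes a point from camera to tool coordinates, whose origin is the TCP and whose axes are the flange's). Camera axes: x right, y down, z forward; pixel columns grow to the right and rows downward; lengths in m; the calibration is good to about 2 mm. A picture is of the moment at which its call begins: read the wrist's pose just before it. camera_params takes no time and is no camera call.
- hand_in(): hands the job in; it is judged then, once.
The state is a dict: "clock": time; "joint_pos": joint angles; "joint_velocities": joint speeds; "tau": joint torques, N m; "position": TCP position; "ee_rot": TCP orientation; "ft_force": force on the tool from outside, world axes, zero at the start; "torque": the same for the moment, N m; "grip_width": opening from 0.0 (shut) to 1.0 (fully open); "grasp_force": force on a finger pad.
Only numpy, scipy, OpenCV 4.12 (cv2) and the standard library are available. Lean on these libraries where they do the work, as an engineer would, in place of code of your own. Each camera call takes 0.05 s, during which the arm holds its last target. There are 200 camera calls.

## Working session

There is one attempt and no reset: what is moved stays moved. The work goes in short steps, Python scripts to look and compute and a tool call to move; the robot and the scene stay as the last step left them, time stands still between calls to the robot, and variables do not carry over. Pictures are saved under pics/ and viewed, at most 10 in all, crops included, and the job is handed in when it is done.

Besides the shell and the picture viewer there is one more tool, called after "Call:" as a command line: name --argument value ..., lists and objects as JSON in quotes. step_arm: Moves the arm, as the interface text tells. Its arguments: {"type":"object","properties":{"commands":{"type":"array","items":{"type":"number"}},"squeeze":{"type":"number"}},"required":["commands"]}

```bash
mkdir -p pics; ls; python3 - <<'E'
from workcell import *
import cv2,numpy as np
o=get_obs();print(o)
for n in("scene","top"):
    im=camera(n);cv2.imwrite(f"pics/{n}0.png",cv2.resize(im[:,:,::-1],(800,600),interpolation=cv2.INTER_CUBIC))
    p=camera_params(n);print(n,p)
print(camera_params("wrist"))
E
```

```text
pics
{'clock': 0.0, 'joint_pos': array([ 1.14237798,  0.33285469, -0.06471738,  1.46096219,  0.02158909,
        1.34988424, -0.08851816]), 'joint_velocities': array([ 0.00102435,  0.00082641, -0.00018874, -0.00049121,  0.00241079,
        0.00016316,  0.00029732]), 'tau': array([ 1.76985413e-04, -6.25448155e+01,  4.86885582e-02, -3.91610670e+01,
        1.60707295e-02,  9.72649315e-03, -8.96295569e-05]), 'position': array([ 0.24658941, -0.57388461,  0.23051673]), 'ee_rot': array([ 9.79482480e-01,  2.01528094e-01, -1.66811590e-04, -6.86710600e-04]), 'ft_force': array([ 0.51400368, -0.47167423,  0.34319859]), 'torque': array([-0.00218069, -0.0354145 ,  0.00922583]), 'grasp_force': 0.0, 'grip_width': 1.000966395358171}
scene {'mtx': array([[402.43493528,   0.        , 246.83359139],
       [  0.        , 402.43493528, 190.67599711],
       [  0.        ,   0.        ,   1.        ]]), 'extrinsics': array([[ 0.63903294,  0.76915736,  0.00581844, -0.30377859],
       [ 0.47657345, -0.38998754, -0.78790067, -0.20963729],
       [-0.60375048,  0.50626739, -0.61577486,  1.63064278],
       
[... 403 characters left out ...]
1],
       [ 7.67741742e-02, -6.87031055e-05, -9.97048505e-01,
         1.04832859e+00],
       [ 0.00000000e+00,  0.00000000e+00,  0.00000000e+00,
         1.00000000e+00]])}
{'mtx': array([[309.90191081,   0.        , 255.55153295],
       [  0.        , 309.90191081, 198.93068764],
       [  0.        ,   0.        ,   1.        ]]), 'tool_from_camera': array([[ 2.84073426e-05, -9.54574032e-01, -2.97973851e-01,
         7.59496771e-02],
       [ 9.99999771e-01, -1.74543396e-04,  6.54493437e-04,
        -2.48547938e-04],
       [-6.76771807e-04, -2.97973801e-01,  9.54573809e-01,
        -1.41598689e-01],
       [ 0.00000000e+00,  0.00000000e+00,  0.00000000e+00,
         1.00000000e+00]])}
```

View pics/top0.png

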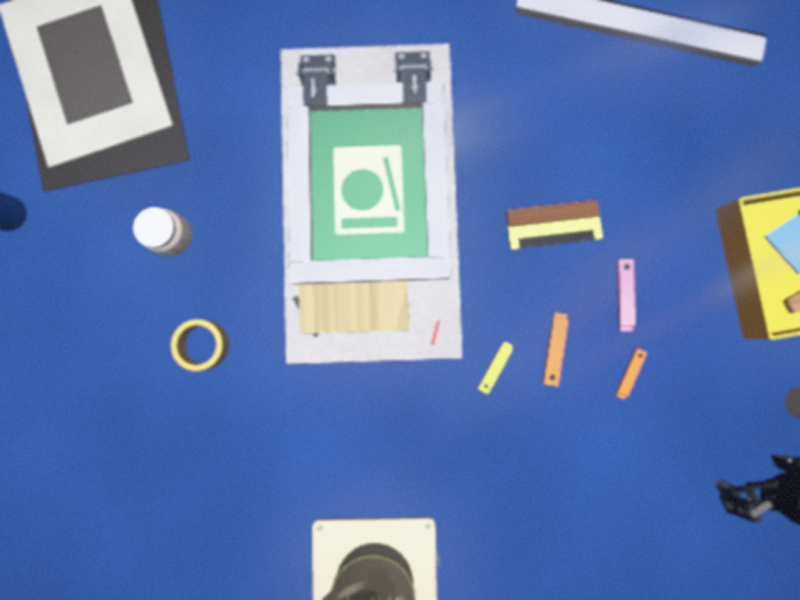

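View pics/scene0.png

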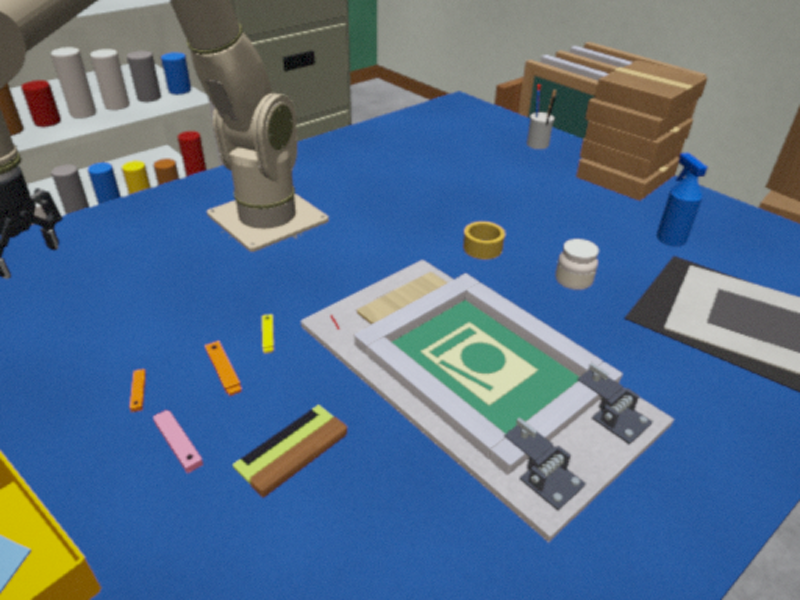

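The top view (800×600) shows the base with corners (281,48), (449,43), (461,357), (287,363). The board's visible front corners are about (301,332) and (408,331). The bar's front edge runs (288,281)–(452,275). The larger orange spacer has its dot end at (551,383) and its nose at (561,315), right of the base. The tape is on the left.

```bash
cat > h.py <<'E'
from workcell import *
import cv2,numpy as np
from scipy.spatial.transform import Rotation as R
def px2w(uv,z,mtx,E):
    c=-E[:3,:3].T@E[:3,3]; d=E[:3,:3].T@np.linalg.solve(mtx,[uv[0],uv[1],1])
    return c+d*(z-c[2])/d[2]
def cam(n,uv,z,o=None):
    p=camera_params(n)
    if n=="wrist":
        T=np.eye(4);T[:3,:3]=R.from_quat(o["ee_rot"]).as_matrix();T[:3,3]=o["position"]
        E=np.linalg.inv(T@p["tool_from_camera"])
    else:E=p["extrinsics"]
    return px2w(uv,z,p["mtx"],E)
def w2px(n,P,o=None):
    p=camera_params(n)
    if n=="wrist":
        T=np.eye(4);T[:3,:3]=R.from_quat(o["ee_rot"]).as_matrix();T[:3,3]=o["position"]
        E=np.linalg.inv(T@p["tool_from_camera"])
    else:E=p["extrinsics"]
    q=p["mtx"]@(E[:3,:3]@P+E[:3,3]);return q[:2]/q[2]
E
python3 - <<'E'
from h import *
im=cv2.imread
np.set_printoptions(precision=4,suppress=True)
t=camera("top")[:,:,::-1];cv2.imwrite("pics/c1.png",cv2.resize(t[160:260,170:380],None,fx=3.8,fy=3.8,interpolation=cv2.INTER_CUBIC))
for k,uv,z in [("bFL",(287,363),.018),("bFR",(461,357),.018),("bBL",(281,48),.018),("bBR",(449,43),.018),("boardL",(301,332),.03),("boardR",(408,331),.03),("barL",(288,281),.071),("barR",(452,275),.071),("dot",(551,383),.016),("nose",(561,315),.01)]:
    print(k,cam("top",np.array(uv)*.64,z))
E
```

```text
bFL [0.4144 0.1605 0.018 ]
bFR [ 0.4194 -0.1749  0.018 ]
bBL [1.0452 0.1703 0.018 ]
bBR [ 1.0488 -0.1682  0.018 ]
boardL [0.4733 0.131  0.03  ]
boardR [ 0.4712 -0.0737  0.03  ]
barL [0.5674 0.147  0.071 ]
barR [ 0.5726 -0.1568  0.071 ]
dot [ 0.3662 -0.3468  0.016 ]
nose [ 0.4968 -0.3732  0.01  ]
```

View pics/c1.png

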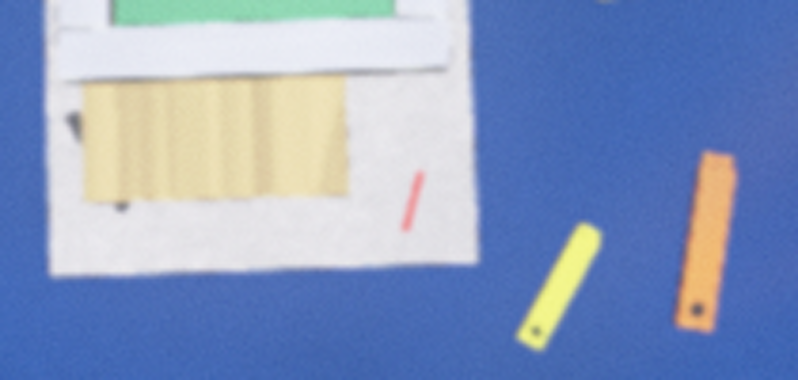

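The crop (3.8x, offset 170,160) shows board front corners at (84,203) and (348,195). The bar's front edge runs (64,82)–(450,70). The spacer's outline is (676,330), (713,332), (736,165), (704,152).

```bash
cat >> h.py <<'E'
yaw=0.0145;O=np.array([.568,-.005])
Rs=np.array([[np.cos(yaw),-np.sin(yaw)],[np.sin(yaw),np.cos(yaw)]])
st=lambda p:np.round(1000*Rs.T@(np.asarray(p)[:2]-O),1)
wd=lambda p:np.round(O+Rs@(np.array(p)/1000),4)
E
python3 - <<'E'
from h import *
for k,uv,z in [("boardL",(84,203),.03),("boardR",(348,195),.03),("boardLb",(84,82),.03),("boardRb",(347,76),.03),("barL",(64,82),.071),("barR",(450,70),.071),("d1",(676,330),.016),("d2",(713,332),.016),("n1",(736,165),.01),("n2",(704,152),.01),("bFL",(50,276),.018),("bFR",(479,263),.018)]:
    p=cam("top",np.array(uv)/3.8+[170,160],z);print(k,p.round(4),st(p))
E
```

```text
boardL [0.4705 0.1326 0.03  ] [-95.5 139. ]
boardR [ 0.4727 -0.0751  0.03  ] [-96.3 -68.7]
boardLb [0.5661 0.1321 0.03  ] [1.000e-01 1.371e+02]
boardRb [ 0.5668 -0.0762  0.03  ] [ -2.2 -71.2]
barL [0.5622 0.1398 0.071 ] [ -3.7 144.8]
barR [ 0.5656 -0.1542  0.071 ] [  -4.6 -149.1]
d1 [ 0.3614 -0.3323  0.016 ] [-211.3 -324.3]
d2 [ 0.3593 -0.3615  0.016 ] [-213.9 -353.4]
n1 [ 0.491  -0.3871  0.01  ] [ -82.5 -380.9]
n2 [ 0.5019 -0.3618  0.01  ] [ -71.2 -355.8]
bFL [0.4135 0.1621 0.018 ] [-152.1  169.3]
bFR [ 0.4171 -0.1779  0.018 ] [-153.3 -170.7]
```

```bash
sed -i 's/O=np.array.*/O=np.array([.5645,-.006])/' h.py; echo ok
```

```text
ok
```

Call:
step_arm --commands '[85, 0.08, 0.11, 0, 0, 0, -0.04, 85, 0.16, 0.2, 0, 0, 0, -0.08, 85, 0.25, 0.3, 0, 0, 0, -0.125, 85, 0.32, 0.4, 0, 0, 0, -0.125, 85, 0.32, 0.5, 0, 0, 0, -0.125, 85, 0.32, 0.6, 0, 0, 0, -0.125, 85, 0.31, 0.7, 0, 0, 0, -0.125, 85, 0.31, 0.8, -0.04, 0, 0, -0.125, 85, 0.31, 0.9, -0.1, 0, 0, -0.125, 85, 0.31, 0.985, -0.2, 0, 0, -0.125]' --squeeze 40

```text
clock: 1.4
position: [0.4332, -0.0285, 0.1512]
ee_rot: [1.0, 0.007, 0.001, 0.0]
ft_force: [0.9, 0.1, 0.6]
grip_width: 0.997
grasp_force: 0.0
```

Call:
step_arm --commands '[85, 0, 0, -0.03, 0, 0, 0, 85, 0, 0, -0.06, 0, 0, 0, 85, 0, 0, -0.09, 0, 0, 0, 85, 0, 0, -0.11, 0, 0, 0, 85, 0, 0, -0.13, 0, 0, 0, 85, 0, 0, -0.14, 0, 0, 0, 85, 0, 0, -0.14, 0, 0, 0, 85, 0, 0, -0.14, 0, 0, 0, 85, 0, 0, -0.14, 0, 0, 0, 85, 0, 0, -0.14, 0, 0, 0]'

```text
clock: 2.65
position: [0.4329, -0.0306, 0.0673]
ee_rot: [1.0, 0.007, 0.0, 0.0]
ft_force: [-0.6, -0.1, -0.8]
grip_width: 0.995
grasp_force: 0.0
```

```bash
python3 - <<'E'
from h import *
o=get_obs();im=camera("wrist")[:,:,::-1]
print(o["position"],st(o["position"]),R.from_quat(o["ee_rot"]).as_matrix()[:,0],o["ft_force"])
cv2.imwrite("pics/w1.png",cv2.resize(im,(800,600)))
E
```

```text
[ 0.43287347 -0.03060144  0.06731036] [-132.   -22.7] [9.99914947e-01 1.30351577e-02 4.27954026e-04] [-0.55284911 -0.12081875 -0.80220393]
```

View pics/w1.png

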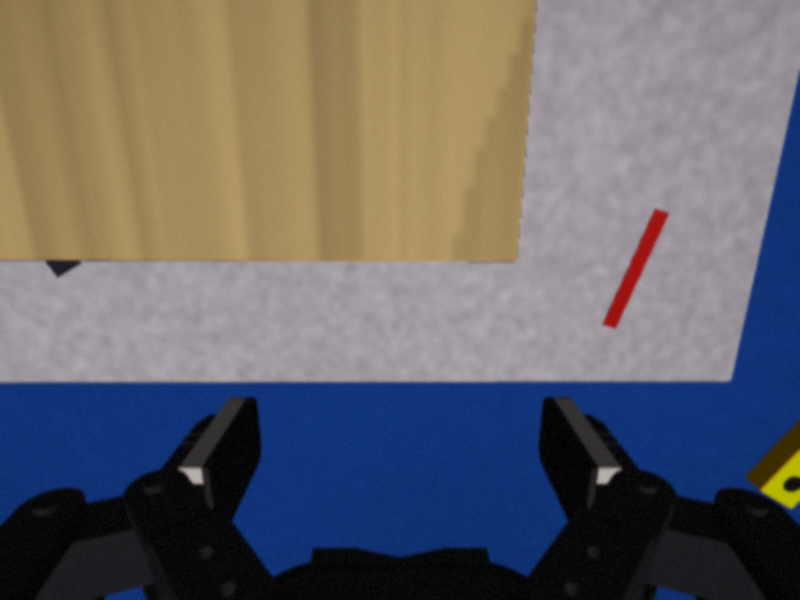

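The wrist view shows the board's front edge parallel to the image at row 262, with its right corner at (518,262). The base's front edge is at row 381, corner (733,381).

```bash
python3 - <<'E'
from h import *
o=get_obs()
for uv,z in [((518,262),.03),((80,261),.03),((733,381),.018),((100,382),.018)]:
    p=cam("wrist",np.array(uv)*.64,z,o);print(p,st(p))
E
```

```text
[ 0.47270406 -0.07454904  0.03      ] [-92.8 -67.2]
[0.47096473 0.08962289 0.03      ] [-92.1  97. ]
[ 0.41925712 -0.175126    0.018     ] [-147.7 -167. ]
[0.41531764 0.09867069 0.018     ] [-147.6  106.8]
```

Call:
step_arm --commands '[85, 0, 0.04, 0, 0, 0, 0, 85, 0, 0.08, -0.02, 0, 0, 0, 85, 0, 0.08, -0.04, 0, 0, 0, 85, 0, 0.08, -0.06, 0, 0, 0, 85, 0, 0.08, -0.08, 0, 0, 0, 85, 0, 0.08, -0.093, 0, 0, 0, 85, 0, 0.08, -0.093, 0, 0, 0, 85, 0.01, 0.08, -0.093, 0, 0, 0, 85, 0.02, 0.08, -0.093, 0, 0, 0, 85, 0.03, 0.08, -0.093, 0, 0, 0]'

```text
clock: 3.95
position: [0.4515, 0.0174, 0.0116]
ee_rot: [1.0, 0.007, 0.0, 0.0]
ft_force: [0.5, -0.3, -0.3]
grip_width: 0.994
grasp_force: 0.0
```

Call:
step_arm --commands '[85, 0.01, 0, 0, 0, 0, 0, 85, 0.02, 0, 0, 0, 0, 0, 85, 0.03, 0, 0, 0, 0, 0, 85, 0.04, 0.001, 0, 0, 0, 0, 85, 0.05, 0.001, 0, 0, 0, 0, 85, 0.06, 0.001, 0, 0, 0, 0, 85, 0.07, 0.001, 0, 0, 0, 0, 85, 0.08, 0.001, 0, 0, 0, 0, 85, 0.088, 0.001, 0, 0, 0, 0, 85, 0.095, 0.001, 0, 0, 0, 0]'

```text
clock: 5.2
position: [0.5074, 0.0181, 0.011]
ee_rot: [1.0, 0.007, -0.001, 0.0]
ft_force: [-3.9, 0.5, 1.5]
grip_width: 0.995
grasp_force: 1.9
```

Call:
step_arm --commands '[85, 0.003, 0, 0, 0, 0, 0, 85, 0.006, 0, 0, 0, 0, 0, 85, 0.009, 0, 0, 0, 0, 0, 85, 0.012, 0, 0, 0, 0, 0, 85, 0.015, 0, 0, 0, 0, 0, 85, 0.018, 0, 0, 0, 0, 0, 85, 0.02, 0, 0, 0, 0, 0, 85, 0.021, 0, 0, 0, 0, 0, 85, 0.022, 0, 0, 0, 0, 0, 85, 0.022, 0, 0, 0, 0, 0]'

```text
clock: 6.45
position: [0.5209, 0.018, 0.0113]
ee_rot: [1.0, 0.007, 0.0, 0.0]
ft_force: [-1.4, 0.6, -1.9]
grip_width: 0.994
grasp_force: 0.8
```

Call:
step_arm --commands '[85, 0.001, 0, 0, 0, 0, 0, 85, 0.002, 0, 0, 0, 0, 0, 85, 0.003, 0, 0, 0, 0, 0, 85, 0.004, 0, 0, 0, 0, 0, 85, 0.005, 0, 0, 0, 0, 0, 85, 0.006, 0, 0, 0, 0, 0, 85, 0.007, 0, 0, 0, 0, 0, 85, 0.008, 0, 0, 0, 0, 0, 85, 0.008, 0, 0, 0, 0, 0, 85, 0.008, 0, 0, 0, 0, 0]'

```text
clock: 7.7
position: [0.5247, 0.0181, 0.0112]
ee_rot: [1.0, 0.007, -0.001, 0.0]
ft_force: [-7.6, 0.0, 4.3]
grip_width: 0.997
grasp_force: 3.9
```

Call:
step_arm --commands '[85, 0.001, 0, 0, 0, 0, 0, 85, 0.002, 0, 0, 0, 0, 0, 85, 0.003, 0, 0, 0, 0, 0, 85, 0.004, 0, 0, 0, 0, 0, 85, 0.004, 0, 0, 0, 0, 0, 85, 0.004, 0, 0, 0, 0, 0, 85, 0.004, 0, 0, 0, 0, 0, 85, 0.004, 0, 0, 0, 0, 0, 85, 0.004, 0, 0, 0, 0, 0, 85, 0.004, 0, 0, 0, 0, 0]'

```text
clock: 8.95
position: [0.5249, 0.018, 0.0109]
ee_rot: [1.0, 0.007, -0.003, 0.001]
ft_force: [-19.4, 0.1, 15.0]
grip_width: 0.993
grasp_force: 9.8
```

Call:
step_arm --commands '[85, -0.02, 0, 0, 0, 0, 0, 85, -0.06, 0, 0, 0, 0, 0, 85, -0.1, 0, 0.03, 0, 0, 0, 85, -0.12, 0, 0.1, 0, 0, 0, 85, -0.12, 0, 0.18, 0, 0, 0, 85, -0.12, -0.08, 0.2, 0, 0, 0, 85, -0.12, -0.17, 0.2, 0, 0, 0, 85, -0.12, -0.26, 0.2, 0, 0, 0, 85, -0.15, -0.35, 0.2, 0, 0, -0.03, 85, -0.18, -0.44, 0.2, 0, 0, -0.068]'

```text
clock: 10.2
position: [0.42, -0.2479, 0.1318]
ee_rot: [0.995, -0.102, 0.001, 0.001]
ft_force: [1.5, -0.3, 0.4]
grip_width: 0.993
grasp_force: 0.0
```

Call:
step_arm --commands '[85, -0.01, -0.08, 0, 0, 0, 0, 85, -0.03, -0.14, 0, 0, 0, 0, 85, -0.03, -0.19, 0, 0, 0, 0, 85, -0.03, -0.19, 0, 0, 0, 0, 85, -0.03, -0.19, 0, 0, 0, 0, 85, -0.03, -0.19, 0, 0, 0, 0, 85, -0.03, -0.19, 0, 0, 0, 0, 85, -0.03, -0.19, 0, 0, 0, 0, 85, -0.03, -0.19, 0, 0, 0, 0, 85, -0.03, -0.19, 0, 0, 0, 0]'

```text
clock: 11.45
position: [0.4021, -0.3599, 0.1313]
ee_rot: [0.995, -0.1, 0.0, 0.0]
ft_force: [-0.1, 0.4, -0.1]
grip_width: 0.993
grasp_force: 0.0
```

```bash
python3 - <<'E'
from h import *
o=get_obs();im=camera("wrist")[:,:,::-1]
print(o["position"],R.from_quat(o["ee_rot"]).as_matrix()[:,0])
t=camera("top")[:,:,::-1]
a=cv2.resize(im,(520,390)); b=cv2.resize(t[160:240,170:320],None,fx=3.5,fy=3.5,interpolation=cv2.INTER_CUBIC)[:,:520]
b=cv2.resize(t[165:235,170:300],(520,280)) # 4x
cv2.imwrite("pics/m2.png",np.vstack([a,b])[:600])
E
```

```text
[ 0.40212502 -0.35994703  0.13127399] [ 9.79958832e-01 -1.99200120e-01  1.32281496e-05]
```

View pics/m2.png

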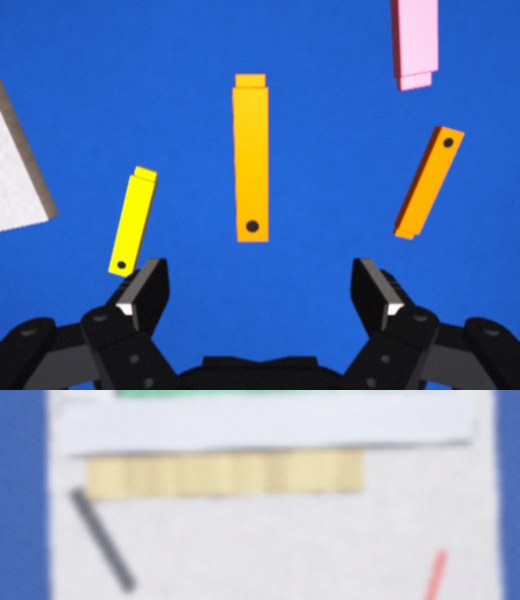

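The combined picture has the wrist view on top. The spacer's tail corners are (237,242) and (269,241), and its step corners are (233,88) and (268,87), so it is nearly aligned with the tool. Below, in the top-camera crop, the board's front edge (88,499)–(362,490) is parallel to the bar.

```bash
python3 - <<'E'
from h import *
o=get_obs();s=512/520
for uv in [(88,499),(362,490),(70,456),(472,443)]:
    z=.03 if uv[1]>460 else .072
    print(st(cam("top",np.array([uv[0]/4+170,(uv[1]-390)/4+165]),z)))
P=[cam("wrist",np.array(u)*s,.016,o) for u in [(237,242),(269,241),(233,88),(268,87)]]
t=(P[0]+P[1])/2;n=(P[2]+P[3])/2;d=n-t;L=np.hypot(*d[:2]);u=d/L
print(t,n,L,np.hypot(*(P[0]-P[1])[:2]),np.degrees(np.arctan2(d[1],d[0])))
c=t+u*.07;g=c-u*.03;print("centre",c,"grasp",g,"delta/.6",(g-o["position"])/.6)
E
```

```text
[-28.6 139. ]
[-28.8 -66.7]
[ -0.2 143.7]
[  -0.6 -146.9]
[ 0.36308779 -0.3461429   0.016     ] [ 0.48961538 -0.37071149  0.016     ] 0.12889082461801454 0.028490001663923376 -10.988703518253539
centre [ 0.43180433 -0.35948599  0.016     ] grasp [ 0.40235438 -0.35376752  0.016     ] delta/.6 [ 0.00038553  0.01033024 -0.19214259]
```

Call:
step_arm --commands '[85, 0, 0.01, -0.05, 0, 0, 0.003, 85, 0, 0.01, -0.1, 0, 0, 0.003, 70, 0, 0.01, -0.15, 0, 0, 0.003, 60, 0, 0.01, -0.19, 0, 0, 0.003, 60, 0, 0.01, -0.205, 0, 0, 0.003, 60, 0, 0.01, -0.211, 0, 0, 0.003, 20, 0, 0.01, -0.211, 0, 0, 0.003, 20, 0, 0.01, -0.211, 0, 0, 0.003, 20, 0, 0.01, -0.211, 0, 0, 0.003, 20, 0, 0.01, -0.211, 0, 0, 0.003]' --squeeze 40

```text
clock: 12.8
position: [0.4028, -0.3545, 0.0057]
ee_rot: [0.995, -0.095, 0.001, 0.001]
ft_force: [-1.2, 0.3, 6.1]
grip_width: 0.314
grasp_force: 40.4
```

Call:
step_arm --commands '[20, 0, 0, 0, 0, 0, 0, 20, 0, 0, 0, 0, 0, 0, 20, 0, 0, 0, 0, 0, 0, 20, 0, 0, 0, 0, 0, 0, 20, 0, 0, 0.02, 0, 0, 0, 20, 0, 0, 0.06, 0, 0, 0, 20, 0, 0, 0.1, 0, 0, 0.02, 20, 0, 0, 0.15, 0, 0, 0.04, 20, 0, 0, 0.18, 0, 0, 0.066, 20, 0, 0, 0.18, 0, 0, 0.066]'

```text
clock: 14.05
position: [0.4029, -0.3546, 0.1145]
ee_rot: [1.0, 0.008, 0.001, 0.001]
ft_force: [-0.1, 0.2, -1.9]
grip_width: 0.312
grasp_force: 39.7
```

```bash
python3 - <<'E'
from h import *
o=get_obs();im=camera("wrist")[:,:,::-1]
print(o["position"],o["grip_width"],o["grasp_force"],np.degrees(np.arctan2(*R.from_quat(o["ee_rot"]).as_matrix()[1::-1,0])))
cv2.imwrite("pics/w3.png",cv2.resize(im,(800,600)))
E
```

```text
[ 0.40285339 -0.35455993  0.11452157] 0.31193760985642394 39.65646207332611 0.902833236455016
```

View pics/w3.png

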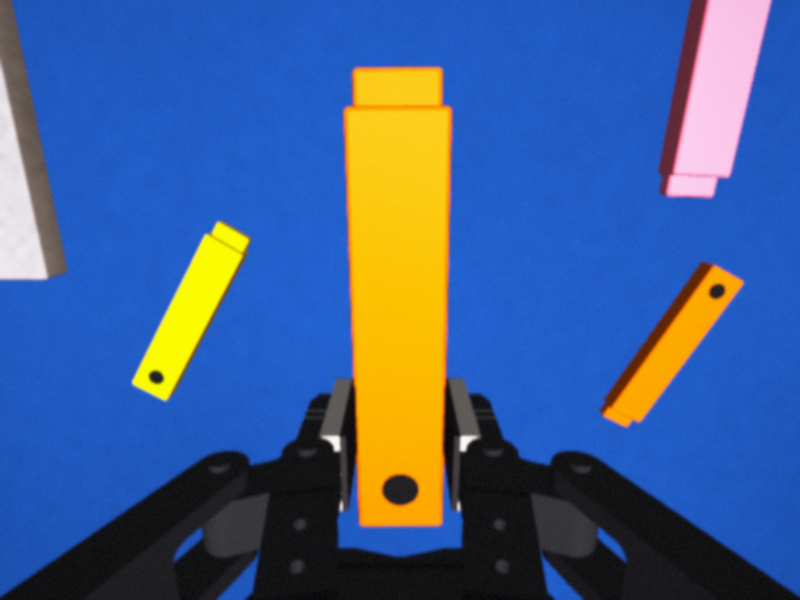

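The spacer is held straight, dot end toward me at (400,490) and nose end at row 68, and its edges taper as perspective predicts. The grasp is good.

Call:
step_arm --commands '[20, 0.01, 0.07, 0, 0, 0, 0, 20, 0.02, 0.15, 0, 0, 0, 0, 20, 0.04, 0.23, 0, 0, 0, 0, 20, 0.06, 0.31, 0, 0, 0, 0, 20, 0.064, 0.37, 0, 0, 0, 0, 20, 0.064, 0.395, -0.03, 0, 0, 0, 20, 0.064, 0.395, -0.07, 0, 0, 0, 20, 0.064, 0.395, -0.11, 0, 0, 0, 20, 0.064, 0.395, -0.116, 0, 0, 0, 20, 0.064, 0.395, -0.116, 0, 0, 0]'

```text
clock: 15.35
position: [0.4404, -0.1169, 0.0431]
ee_rot: [1.0, 0.008, -0.0, -0.0]
ft_force: [-0.2, -0.1, -0.3]
grip_width: 0.311
grasp_force: 39.7
```

```bash
python3 - <<'E'
from h import *
o=get_obs();im=camera("wrist")[:,:,::-1]
p=o["position"];print(p,st(p))
for uv,dz in [((397.5,68),.0043),((397.5,107),.0103),((401,525),.0103)]:
    q=cam("wrist",np.array(uv)*.64,p[2]+dz,o);print(st(q)-st(p))
cv2.imwrite("pics/w4.png",cv2.resize(im,(800,600)))
E
```

```text
[ 0.44037134 -0.11688848  0.04308226] [-125.7 -109.1]
[98.3  0.7]
[88.5  0.7]
[-39.   -0.5]
```

View pics/w4.png

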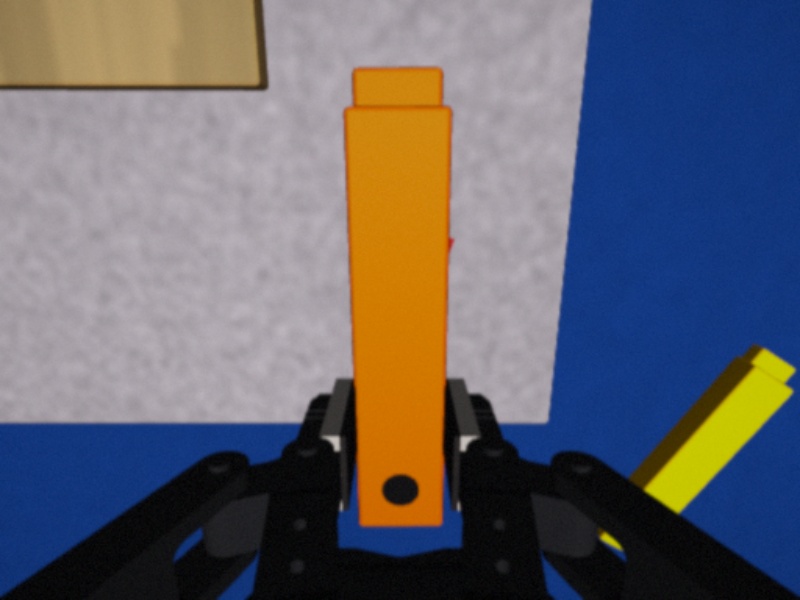

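The spacer hangs over the base, right of the board (its corner is at (265,88)) and well clear of it.

Call:
step_arm --commands '[20, 0, 0, -0.01, 0, 0, 0, 20, 0, 0, -0.02, 0, 0, 0, 20, 0, 0, -0.027, 0, 0, 0, 20, 0, 0, -0.03, 0, 0, 0, 20, 0, 0, -0.03, 0, 0, 0, 20, 0, 0, -0.03, 0, 0, 0, 20, 0.015, 0, -0.03, 0, 0, 0, 20, 0.03, 0, -0.03, 0, 0, 0, 20, 0.03, 0, -0.03, 0, 0, 0, 20, 0.03, 0, -0.03, 0, 0, 0]'

```text
clock: 16.65
position: [0.4584, -0.1169, 0.0249]
ee_rot: [1.0, 0.008, -0.0, -0.0]
ft_force: [0.1, 0.0, -1.1]
grip_width: 0.316
grasp_force: 39.7
```

Call:
step_arm --commands '[20, 0.01, 0, 0, 0, 0, 0, 20, 0.02, 0, 0, 0, 0, 0, 20, 0.03, 0, 0, 0, 0, 0, 20, 0.04, 0.001, 0, 0, 0, 0, 20, 0.05, 0.001, 0, 0, 0, 0, 20, 0.06, 0.001, 0, 0, 0, 0, 20, 0.063, 0.001, 0, 0, 0, 0, 20, 0.063, 0.001, -0.001, 0, 0, 0, 20, 0.063, 0.001, -0.002, 0, 0, 0, 20, 0.063, 0.001, -0.002, 0, 0, 0]'

```text
clock: 17.9
position: [0.4962, -0.1164, 0.0239]
ee_rot: [1.0, 0.008, -0.0, 0.0]
ft_force: [-0.2, 0.1, -0.4]
grip_width: 0.314
grasp_force: 39.7
```

Call:
step_arm --commands '[20, 0, 0, -0.001, 0, 0, 0, 20, 0, 0, -0.001, 0, 0, 0, 32, 0, 0, -0.001, 0, 0, 0, 40, 0, 0, -0.001, 0, 0, 0, 50, 0, 0, -0.001, 0, 0, 0, 50, 0, 0, -0.001, 0, 0, 0, 50, 0, 0, 0.03, 0, 0, 0, 50, 0, 0, 0.08, 0, 0, 0, 50, 0, 0, 0.13, 0, 0, 0, 50, 0, 0, 0.16, 0, 0, 0]'

```text
clock: 19.15
position: [0.4971, -0.1164, 0.1224]
ee_rot: [1.0, 0.008, 0.001, 0.0]
ft_force: [0.7, -0.7, -0.4]
grip_width: 0.587
grasp_force: 0.0
```

```bash
python3 - <<'E'
from h import *
o=get_obs();im=camera("wrist")[:,:,::-1]
p=o["position"];print(p,st(p),o["ft_force"])
cv2.imwrite("pics/w5.png",cv2.resize(im,(800,600)))
E
```

```text
[ 0.49711453 -0.1164355   0.12244499] [ -69.  -109.4] [ 0.69978886 -0.74487325 -0.44047931]
```

View pics/w5.png

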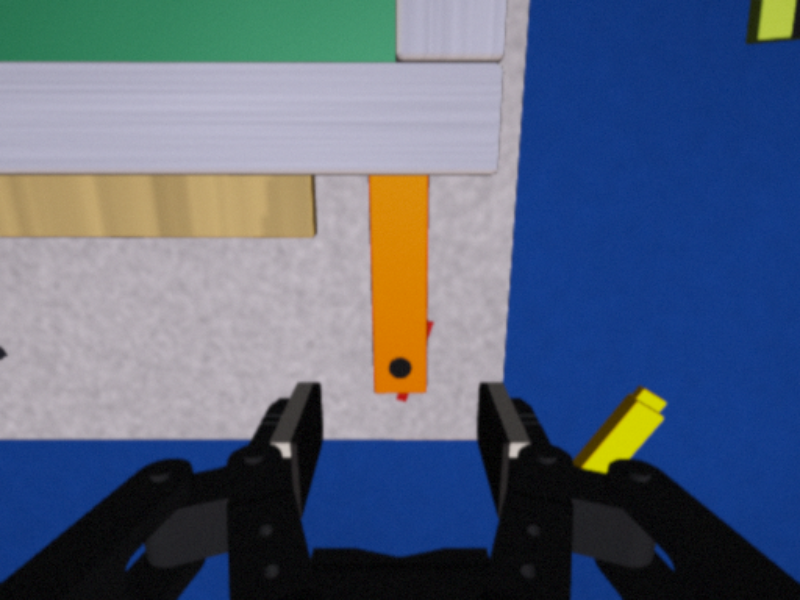

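The spacer lies straight under the bar, tail at row 393. The bar's front edge is at row 174 and its mesh-side edge at row 62. The board's front edge is at row 237.

```bash
python3 - <<'E'
from h import *
o=get_obs()
for k,uv,z in [("tail",(400,393),.034),("barF",(400,172),.072),("barB",(390,62),.072),("barR",(498,172),.072),("boardF",(300,237),.03),("boardFl",(20,237),.03),("base",(300,439),.018)]:
    p=cam("wrist",np.array(uv)*.64,z,o);print(k,p,st(p))
E
```

```text
tail [ 0.45653447 -0.11774616  0.034     ] [-109.6 -110.2]
barF [ 0.56952788 -0.11571353  0.072     ] [   3.4 -109.8]
barB [ 0.60772819 -0.11145453  0.072     ] [  41.7 -106.1]
barR [ 0.57014295 -0.15345735  0.072     ] [   3.5 -147.5]
boardF [ 0.53754727 -0.06773292  0.03      ] [-27.8 -61.3]
boardFl [0.53537074 0.06826479 0.03      ] [-28.   74.7]
base [ 0.41803238 -0.06017857  0.018     ] [-147.2  -52. ]
```

Call:
step_arm --commands '[0, 0.03, 0, 0, 0, 0, 0, 0, 0.08, 0.01, 0, 0, 0, 0, 0, 0.12, 0.018, 0, 0, 0, 0, 0, 0.147, 0.018, 0, 0, 0, 0, 0, 0.147, 0.018, 0, 0, 0, 0, 0, 0.147, 0.018, -0.02, 0, 0, 0, 0, 0.147, 0.018, -0.04, 0, 0, 0, 0, 0.147, 0.018, -0.055, 0, 0, 0, 0, 0.147, 0.018, -0.055, 0, 0, 0, 0, 0.147, 0.018, -0.055, 0, 0, 0]'

```text
clock: 20.45
position: [0.5847, -0.1056, 0.0871]
ee_rot: [1.0, 0.008, 0.0, 0.0]
ft_force: [0.2, -0.3, 0.3]
grip_width: 0.0
grasp_force: 0.0
```

```bash
python3 - <<'E'
from h import *
o=get_obs();p=o["position"];print(p,st(p),o["ft_force"],o["grip_width"])
E
```

```text
[ 0.58466279 -0.10555088  0.08710604] [ 18.7 -99.8] [ 0.1828611  -0.31392069  0.30485   ] 0.00032782092026814624
```

Press slowly: 20 mm down to about z = 0.067.

Call:
step_arm --commands '[0, 0, 0, -0.005, 0, 0, 0, 0, 0, 0, -0.01, 0, 0, 0, 0, 0, 0, -0.015, 0, 0, 0, 0, 0, 0, -0.019, 0, 0, 0, 0, 0, 0, -0.023, 0, 0, 0, 0, 0, 0, -0.027, 0, 0, 0, 0, 0, 0, -0.03, 0, 0, 0, 0, 0, 0, -0.033, 0, 0, 0, 0, 0, 0, -0.033, 0, 0, 0, 0, 0, 0, -0.033, 0, 0, 0]'

```text
clock: 21.7
position: [0.5846, -0.1056, 0.0671]
ee_rot: [1.0, 0.008, 0.0, 0.0]
ft_force: [-1.1, -0.2, 0.4]
grip_width: -0.002
grasp_force: 0.7
```

Call:
step_arm --commands '[0, 0, 0, -0.001, 0, 0, 0, 0, 0, 0, -0.002, 0, 0, 0, 0, 0, 0, -0.003, 0, 0, 0, 0, 0, 0, -0.004, 0, 0, 0, 0, 0, 0, -0.004, 0, 0, 0, 0, 0, 0, -0.004, 0, 0, 0, 0, 0, 0, -0.004, 0, 0, 0, 0, 0, 0, -0.004, 0, 0, 0, 0, 0, 0, -0.004, 0, 0, 0, 0, 0, 0, -0.004, 0, 0, 0]'

```text
clock: 22.95
position: [0.5845, -0.1056, 0.0647]
ee_rot: [1.0, 0.008, 0.0, 0.0]
ft_force: [-2.9, 0.6, 2.7]
grip_width: 0.0
grasp_force: 1.3
```

Call:
step_arm --commands '[0, 0, 0, -0.001, 0, 0, 0, 0, 0, 0, -0.002, 0, 0, 0, 0, 0, 0, -0.003, 0, 0, 0, 0, 0, 0, -0.004, 0, 0, 0, 0, 0, 0, -0.004, 0, 0, 0, 0, 0, 0, -0.004, 0, 0, 0, 0, 0, 0, -0.004, 0, 0, 0, 0, 0, 0, -0.004, 0, 0, 0, 0, 0, 0, -0.004, 0, 0, 0, 0, 0, 0, -0.004, 0, 0, 0]'

```text
clock: 24.2
position: [0.5846, -0.1056, 0.0641]
ee_rot: [1.0, 0.008, 0.0, 0.0]
ft_force: [-11.8, 1.1, 21.2]
grip_width: 0.002
grasp_force: 10.6
```

```bash
python3 - <<'E'
from h import *
s=camera("scene")[:,:,::-1];t=camera("top")[:,:,::-1]
o=get_obs();print(o["position"],o["ft_force"])
cv2.imwrite("pics/f.png",np.vstack([cv2.resize(s[150:300,170:400],(460,300),interpolation=2),cv2.resize(t[120:270,150:380],(460,300),interpolation=2)]))
E
```

```text
[ 0.58455564 -0.10560217  0.06407702] [-11.32653751   1.1544186   21.31549426]
```

View pics/f.png

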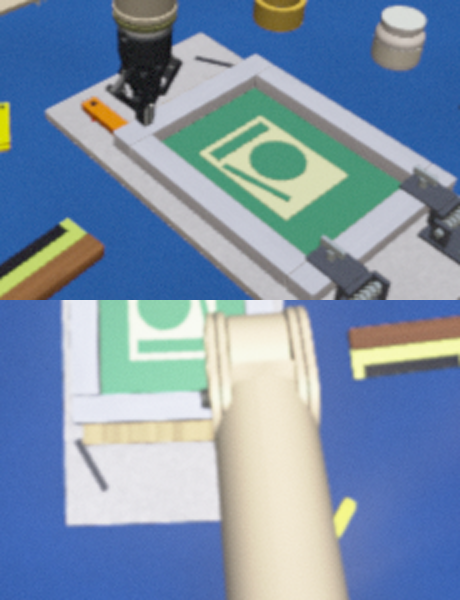

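The picture shows the fingertips on the bar above the spacer and off the mesh. The board is home and the bystanders are where they were, so I'm handing in.

```bash
python3 -c "
from workcell import *
print(hand_in())"
```

```text
the job is handed in; nothing more can be done
None
```

I handed the job in at about 24 s: the board is home against the stops, the spacer is released flat with its nose about 28 mm under the front bar, and the bar is held down on it at about 21 N with its top at 64 mm.

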